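# Swing a batten into line in a drilling jig

## Robot

A 6-joint arm with a two-finger parallel gripper is mounted at the origin on a cart in front of the work surface, level with it; the furniture and walls round the work are solid. World frame = base frame: x ahead of the robot, y to its left, z up, the work surface at z = 0. Lengths are in m, angles in rad, forces in N, time in s.
With the tool pointing down it reaches from about 0.375 to 0.75 m from the base axis. Payload 9 kg.
Tool frame: the origin (TCP) lies between the finger pads; the fingertips stand 25 mm ahead of it and the grasp point (between the pads) lies 6 mm ahead of it; z points along the fingers, y is the line along which they close (so a half turn about z gives the same grasp; the last joint's range is limited). The gripper opens to 85 mm and grips with 20 to 120 N. Pads are 22 mm wide; open, the fingers measure 114 mm over their backs; the gripper's body (76 mm by 85 mm) begins 54 mm behind the grasp point. The pads swing forward as they close: fully open they stand 13 mm farther back than shut.
Start: joints at [1.034, 0.104, 0.097, 1.564, 0, 1.353], TCP at [0.188, 0.57, 0.256] pointing down, gripper open.
Joint ranges: [-2.99, 2.99], [-0.84, 1.86], [-1.1, 1.16], [-1.84, 2.11], [-1.51, 1.56], [-3.14, 3.14]. Speed limits (rad/s): [2.22, 2.22, 2.57, 3.14, 3.14, 3.14].

## Interface

Orientations are given as a unit quaternion [w, x, y, z].
In Python, from bench import env, snapshot gives the robot as it stands (env), with the cameras as plain functions.
- The arm moves only by the shell command python3 drive.py 'ROWS' [OPENING] [FORCE]. ROWS is rows parted by semicolons, their numbers by spaces, 1 to 20 of them, each of 6 numbers: dx, dy, dz in m, then a rotation vector rx, ry, rz in rad; each row is the pose to reach, as a shift and turn from the pose commanded when the command began, along the tool's axes at that moment; what a row does not reach only later rows make up. A row lasts 1/10 s, in which the tool goes at most 0.05 m and 0.15 rad, less where a joint would pass 70% of its speed; a pose out of reach is approached as far as the arm can. OPENING is the finger opening in m, set as the command begins (- or left out keeps the last). The fingers move at their own pace and stop on an object; FORCE is the grip in N (left out, the last holds). Time passes only in rows, so rows that do not move let the fingers close. It prints the time, the measured TCP pose, the force, the opening and the grip force at its end.
- env.get_state(): the state, without advancing time (a new reading comes with each control period).
- snapshot(name): name is "scene" or "top" or "wrist"; returns a dict with "frame" (420x560x3 uint8, red, green, blue), "intrinsics" (3x3 intrinsics, pixels), "R" (3x3) and "t" (3): a world point X has camera coordinates R X + t; the wrist camera has in their place "mount" (4x4, takes a point from camera to tool coordinates, whose origin is the TCP and whose axes are the flange's). Camera axes: x right, y down, z forward; pixel columns grow to the right and rows downward; lengths in m; the calibration is good to about 2 mm. A picture is of the moment at which its call begins: read the wrist's pose just before it. There is no depth.
- env.job_done(): hands the job in; it is judged then, once.
The state is a dict: "time_s": time; "joints": joint angles; "dq": joint speeds; "tau": joint torques, N m; "tcp_pos": TCP position; "tool_rot": TCP orientation; "force": force on the tool from outside, world axes, zero at the start; "torque": the same for the moment, N m; "finger_gap": finger opening in m; "grasp_force": force on a finger pad.
Only numpy, scipy, OpenCV 4.12 (cv2) and the standard library are available. Lean on these libraries where they do the work, as an engineer would, in place of code of your own. Each camera call takes 0.05 s, during which the arm holds its last target. There are 200 camera calls.

## Task

Set the wooden batten in the drilling jig. Slide its left end (the heel) home into the corner made by the two steel pins while it is still slanted, then swing it about that corner until its other end has passed the white roller of the sprung catch and bears on the black pad of the adjustable toe stop, and for a moment press it firmly on the pad (about 15 N, never over 22 N) without bearing down on the board. Then let go, leaving the batten held there by the catch, and leave the pliers, the screwdriver and the jar of nails where they are.

Things in the scene. Friction and masses are not known exactly. Their poses are not given: they have to be found in the camera images.
- jig: Drilling jig, fixed to the bench: plywood board 200 (x) x 360 (y) x 12 mm thick; origin at the centre of its underside, x away from the robot, y to the left, z up (turned about z by up to 0.25 rad). Its top is the plane z = 12 mm. All jig coordinates below are in this frame, in mm.
- home (a point): Point on the board's top, jig (45, 135, 12): where the underside centre of the batten's heel end comes when it is home. Home, the batten lies along the jig's y axis to within 0.04 rad, its axis at about jig x = 45, its toe end at jig y = -115.
- pins: The two fixed upright steel pins at the left end of the jig, 16 mm thick, 26 mm high; origin at jig (0, 0, 12). The end pin, axis at jig (45, 143), stops the heel's end face; the pivot post, axis at jig (67, 123), stops the batten's far side 12 mm from its heel end. With the heel touching both and the batten slanted 0.2 to 0.45 rad, the heel point lies within about 4 mm of the home point.
- toe_stop: Fixed aluminium bracket, 34 mm high, behind the batten's toe, origin at jig (82, -95, 12). Its screw carries a round black pad, 18 mm across, centre 16 mm above the board, facing -x. The pad's face is at jig x = 59 give or take 6 mm: it differs each time and must be felt; it is locked and does not give. Press oppopoint it, without bearing down: a push farther left is shared with the post.
- catch: Fixed track plate of the roller catch, beyond the batten's toe end, origin at jig (24, -160, 12). On it stands a blue housing 30 mm high, set along x by the same -6 to +6 mm as the pad and locked. Out of it a free white roller, 28 mm across, sticks on a sprung plunger and yields along jig -y (spring 2.6 N at rest plus 0.4 N per mm, travel 10 mm).
- roller_mid (a point): Axis of the white roller at rest with the catch at mid setting, jig (24, -124), 12 mm above the board; it follows neither setting nor plunger. The roller overlaps the batten's toe end by 5 mm. To roll past it takes a push of about 6 to 18 N a little past mid-batten; then it comes out before the batten's near toe corner and keeps the batten on the pad (1 to 5 N) and the end pin.
- batten: Loose wooden batten, 28 wide (x) x 250 long (y) x 30 mm high, 0.17 to 0.35 kg, lying on the board slanted 0.2 to 0.45 rad (heel away from the robot and to the left, toe towards the robot and to the right). Origin at the centre of its underside, y along it towards the heel, x across it, away from the robot. It may be gripped across its width or pushed.
- heel (a point): Centre of the lower edge of the batten's heel end (its left end), batten (0, 125, 0).
- toe (a point): Centre of the lower edge of the batten's toe end (its right end), batten (0, -125, 0). Held home by the catch alone, the batten loads board, pins, pad and roller with about 15 N added up; more than 45 N on them while it bears on the pad is too much.
- pliers: Blue-handled pliers, 63 x 186 x 12 mm, lying to the right of the jig; origin under its centre. To be left alone.
- screwdriver: Screwdriver with an orange handle, 27 x 200 x 30 mm, lying to the right of the jig; origin under its centre. To be left alone.
- nail_jar: Glass jar of copper nails, 54 mm across, 84 mm high, standing behind the jig; origin under its centre. To be left alone.

How it is judged:
On the way, in this order (a step that is already met when the one before it is completed fails the run):
1. the heel is in the corner of the pins (within 7 mm of home) with the batten still slanted (more than 0.12 rad) (horizontal distance between heel and home below 0.007 m and angle between the y axis of batten and the y axis of jig, either way round above 0.12 rad), for 0.2 s.
2. with the heel in the corner, the toe is pressed on the pad of the stop with more than 8 N (horizontal distance between heel and home below 0.005 m and contact force between batten and toe_stop above 8 N), for 0.3 s.
At the end, for the whole second after the job is handed in: The batten lies flat on the board at rest, its heel within 4 mm of the home point, along the jig within 0.05 rad, bearing on the pad of the toe stop and held there by the roller catch (more than 0.4 N on each) (horizontal distance between heel and home below 0.004 m and angle between the y axis of batten and the y axis of jig, either way round below 0.05 rad and contact force between batten and toe_stop above 0.4 N and contact force between batten and catch above 0.4 N and angle between batten's own z axis and vertical below 0.03 rad and linear speed of batten below 0.01 m/s); the robot touches nothing.
It fails at once if the pad of the toe stop is pressed with more than 22 N (contact force between batten and toe_stop above 22 N).
It fails at once if with the batten on the pad, its contact forces on the jig (board, pins, pad and roller added up; about 15 N of it is there at rest) exceed 45 N (contact force between batten and toe_stop above 1 N and contact force between batten and jig above 45 N).
It fails at once if the pliers, screwdriver or jar is moved more than 15 mm (distance of any of pliers, screwdriver, nail_jar from where it was at the start of the episode above 0.015 m).
It also fails if it takes over 61 s, if anything falls off the work surface, if the arm or the gripper's body presses on something with over 40 N, if the wrist force passes 120 N, or if a joint passes its speed limit or range.

## Working session

There is one attempt and no reset: what is moved stays moved. The work goes in short steps, Python scripts to look and compute and a shell command to move; the robot and the scene stay as the last step left them, time stands still between calls to the robot, and variables do not carry over. Pictures are saved under pics/ and viewed, at most 10 in all, crops included, and the job is handed in when it is done.

```bash
ls; mkdir -p pics; python3 - <<'E'
from bench import env, snapshot
import cv2,numpy as np
s=env.get_state();print(s)
for n in("top","scene"):
    d=snapshot(n);cv2.imwrite(f"pics/{n}0.png",d["frame"][:,:,::-1]);np.savez(f"pics/{n}0.npz",**d);print(n,d["intrinsics"],d["R"],d["t"])
E
```

```text
bench.py
drive.py
pics
{'time_s': 0.0, 'joints': array([ 1.03433145e+00,  1.04722562e-01,  9.64996737e-02,  1.56386656e+00,
       -4.43666205e-06,  1.35310411e+00]), 'dq': array([-7.04298493e-04, -5.72612022e-04,  1.42155394e-06,  1.10747122e-03,
        9.25012441e-04,  2.86895322e-03]), 'tau': array([-2.54666338e-05, -5.56918287e+01,  5.03665924e+01,  1.59895752e-02,
       -2.53795270e-04, -2.10887811e-05]), 'tcp_pos': array([0.18788374, 0.56953311, 0.2555254 ]), 'tool_rot': array([-2.36004279e-04,  1.58712308e-01,  9.87324661e-01, -6.01951244e-04]), 'force': array([ 0.44345465, -0.05594802,  0.46547918]), 'torque': array([ 0.0387831 , -0.01015461, -0.00492413]), 'grasp_force': 0.0, 'finger_gap': 0.08553975202129219}
top [[413.16200536   0.         278.75271621]
 [  0.         413.16200536 206.44447306]
 [  0.           0.           1.        ]] [[ 9.93611311e-04 -9.99998094e-01  1.68079567e-03]
 [-9.85138271e-01 -1.26753788e-03 -1.71758495e-01]
 [ 1.71760298e-01 -1.48515495e-03 -9.85137652e-01]] [-0.10028964  0.55397633  1.0052328 ]
scene [[476.02650961   0.         278.44121346]
 [  0.         476.02650961 202.15400971]
 [  0.           0.           1.        ]] [[ 0.73616527 -0.67679882  0.00201232]
 [-0.25761048 -0.28295418 -0.92389056]
 [ 0.62585744  0.67961775 -0.38265152]] [-0.46705615  0.1603638   0.97837303]
```

```bash
python3 -c "
import cv2
a=cv2.imread('pics/top0.png');cv2.imwrite('pics/top0b.png',cv2.resize(a,(784,588),interpolation=3))"
```

```text
(no output)
```

View pics/top0b.png

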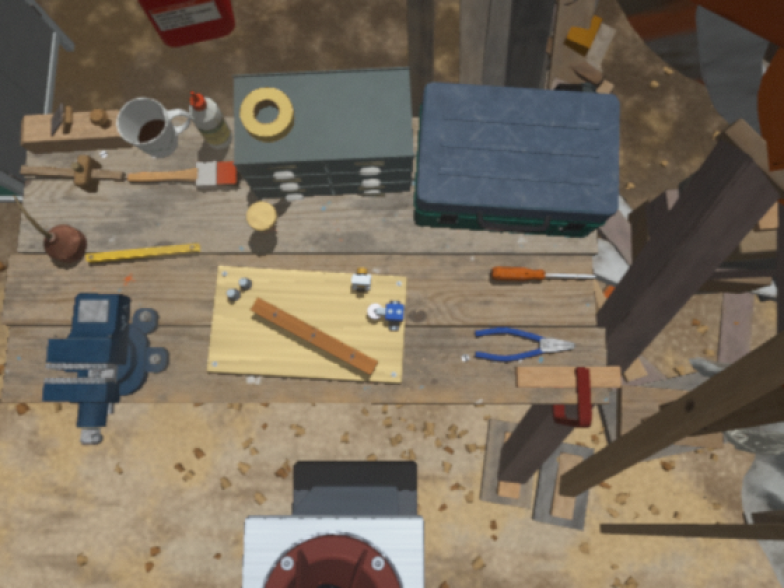

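View pics/scene0.png

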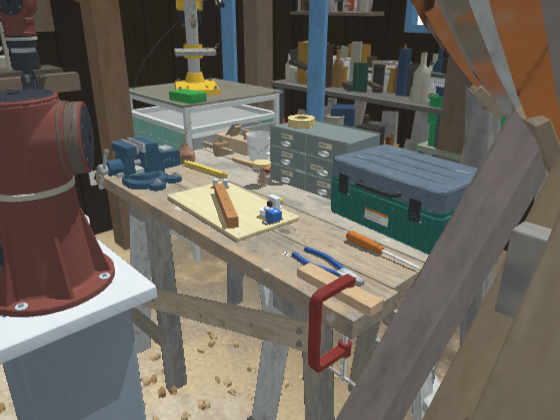

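The top view (784 px wide) shows the board corners at about (218,267), (407,275), (402,382) and (208,372). The batten heel is at (258,305) and its toe at (371,367). The pins are at (244,284) and (233,294), the roller at (375,312) and the stop at (361,280). The scene view shows the same layout.

```bash
cat > h.py <<'E'
import numpy as np,cv2
from scipy.spatial.transform import Rotation as Ro
def q2R(q): return Ro.from_quat([q[1],q[2],q[3],q[0]]).as_matrix()
def cam(d,s=None):
    K=d["intrinsics"]
    if "mount" in d:
        M=np.array(d["mount"]);Rt=q2R(s["tool_rot"]);R=Rt@M[:3,:3];C=Rt@M[:3,3]+s["tcp_pos"]
    else: R=np.array(d["R"]).T;C=-R@np.array(d["t"])
    return K,R,C
def ray(c,uv):
    K,R,C=c;return R@np.linalg.inv(K)@[uv[0],uv[1],1.]
def plane(c,uv,z):
    v=ray(c,uv);return c[2]+v*(z-c[2][2])/v[2]
def proj(c,X):
    K,R,C=c;p=K@(R.T@(np.asarray(X)-C));return p[:2]/p[2]
def tri(cs,uvs):
    A=0;b=0
    for c,u in zip(cs,uvs):
        v=ray(c,u);v/=np.linalg.norm(v);P=np.eye(3)-np.outer(v,v);A=A+P;b=b+P@c[2]
    return np.linalg.solve(A,b)
def jig(o,psi,p): # jig mm -> world
    c,s=np.cos(psi),np.sin(psi);p=np.array(p)/1000.
    return np.array([o[0]+c*p[0]-s*p[1],o[1]+s*p[0]+c*p[1],*p[2:]])
def tojig(o,psi,X):
    c,s=np.cos(psi),np.sin(psi);d=np.asarray(X)[:2]-np.asarray(o)[:2]
    return 1000*np.array([c*d[0]+s*d[1],-s*d[0]+c*d[1]])
def rel(s,X,tooly=None):
    "shift in tool axes to put TCP at X; rz so that tool y is along angle tooly (world)"
    R=q2R(s["tool_rot"]);print("shift",np.round(R.T@(np.array(X)-s["tcp_pos"]),4),end=" ")
    if tooly is not None:
        a=np.arctan2(R[1,1],R[0,1]);da=(tooly-a+np.pi/2)%np.pi-np.pi/2;print("rz",round(-da,4),"or",round(-da+np.pi*np.sign(da),4),end=" ")
    print()
E
python3 - <<'E'
from h import *
from bench import env, snapshot
d=np.load('pics/top0.npz');c=cam(d);print(c[2])
for n,uv,z in [("c1",(218,267),.012),("c2",(407,275),.012),("c3",(402,382),.012),("c4",(208,372),.012),("heel",(258,305),.042),("toe",(371,367),.042),("p1",(244,284),.038),("p2",(233,294),.038),("roll",(375,312),.03),("jar",(262,215),.084)]:
    print(n,np.round(plane(c,np.array(uv)/1.4,z),4))
s=env.get_state();print(q2R(s["tool_rot"]).round(3))
d=snapshot("wrist");print(d["intrinsics"],d["mount"])
cv2.imwrite('pics/w0.png',d["frame"][:,:,::-1])
rel(s,[.5,.0,.3],0)
E
```

```text
[ 0.37318384 -0.09809434  1.08561139]
c1 [0.6023 0.2269 0.012 ]
c2 [ 0.5873 -0.1314  0.012 ]
c3 [ 0.3874 -0.1214  0.012 ]
c4 [0.4052 0.235  0.012 ]
heel [0.5253 0.1413 0.042 ]
toe [ 0.4135 -0.0654  0.042 ]
p1 [0.5649 0.1695 0.038 ]
p2 [0.5462 0.1889 0.038 ]
roll [ 0.5143 -0.0717  0.03  ]
jar [0.6826 0.131  0.084 ]
[[-0.95   0.313 -0.001]
 [ 0.313  0.95  -0.001]
 [ 0.    -0.001 -1.   ]]
[[321.08150532   0.         282.96587772]
 [  0.         321.08150532 211.51343873]
 [  0.           0.           1.        ]] [[ 1.76388015e-04 -9.64376040e-01 -2.64535105e-01  6.74122581e-02]
 [ 9.99998573e-01 -2.74408394e-04  1.66715357e-03 -1.14507192e-04]
 [-1.68035361e-03 -2.64535022e-01  9.64374615e-01 -1.17761387e-01]
 [ 0.00000000e+00  0.00000000e+00  0.00000000e+00  1.00000000e+00]]
shift [-0.4749 -0.4431 -0.044 ] rz 1.252 or -1.8896
```

```bash
T="-0.43 -0.41 0 0 0 1.75"; python3 drive.py '-0.43 -0.41 0 0 0 1.75;-0.43 -0.41 0 0 0 1.75;-0.43 -0.41 0 0 0 1.75;-0.43 -0.41 0 0 0 1.75;-0.43 -0.41 0 0 0 1.75;-0.43 -0.41 0 0 0 1.75;-0.43 -0.41 0 0 0 1.75;-0.43 -0.41 0 0 0 1.75;-0.43 -0.41 0 0 0 1.75;-0.43 -0.41 0 0 0 1.75;-0.43 -0.41 0 0 0 1.75;-0.43 -0.41 0 0 0 1.75;-0.43 -0.41 0 0 0 1.75;-0.43 -0.41 0 0 0 1.75;-0.43 -0.41 0 0 0 1.75' 0.06
cat > shot.py <<'E'
import sys,pickle
from h import *
from bench import env, snapshot
n=sys.argv[1];s=env.get_state();d=snapshot("wrist")
pickle.dump((s,d),open(f'pics/{n}.pkl','wb'));cv2.imwrite(f'pics/{n}.png',d["frame"][:,:,::-1])
cv2.imwrite(f'pics/{n}b.png',cv2.resize(d["frame"][:,:,::-1],(784,588),interpolation=2));print(s["time_s"],s["tcp_pos"],s["joints"].round(2),s["force"])
E
python3 shot.py w1
```

```text
time_s: 1.65
tcp_pos: [0.4675, 0.0464, 0.2563]
tool_rot: [-0.0, 0.859, 0.512, -0.0]
force: [-0.3, 0.5, -0.2]
finger_gap: 0.0599
grasp_force: 0.0
1.65 [0.46748252 0.04640435 0.25626463] [-0.18 -0.3  -0.28  1.59  0.    1.89] [-0.33312477  0.53197519 -0.24274774]
```

View pics/w1b.png

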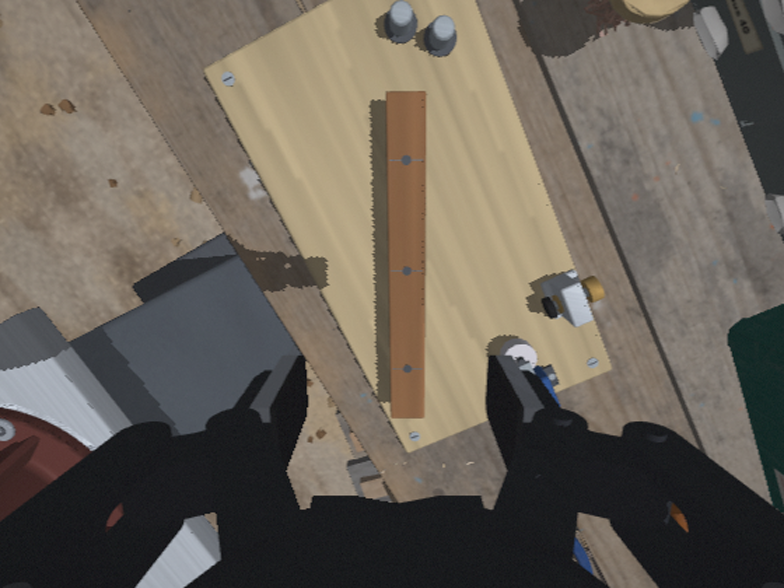

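The wrist view (784 scale) shows the batten top corners at (386,91), (425,91), (391,417) and (425,417). Pin tops are at (401,8) for the end pin and (443,23) for the post. Board corners are at (206,70), (410,451) and (610,368), the roller at (518,352) and the pad at (549,307). I'll take a second view further toward the pins.

```bash
python3 drive.py '0.05 0.0 0 0 0 0;0.08 0 0 0 0 0;0.08 0 0 0 0 0;0.08 0 0 0 0 0;0.08 0 0 0 0 0'; python3 shot.py w2
```

```text
time_s: 2.2
tcp_pos: [0.5056, 0.1162, 0.2565]
tool_rot: [0.0, 0.859, 0.512, -0.0]
force: [0.3, -0.6, -0.3]
finger_gap: 0.0598
grasp_force: 0.0
2.2 [0.50557332 0.11624511 0.25645254] [-0.03 -0.14 -0.15  1.57 -0.    2.04] [ 0.29762864 -0.58374701 -0.2806556 ]
```

View pics/w2b.png

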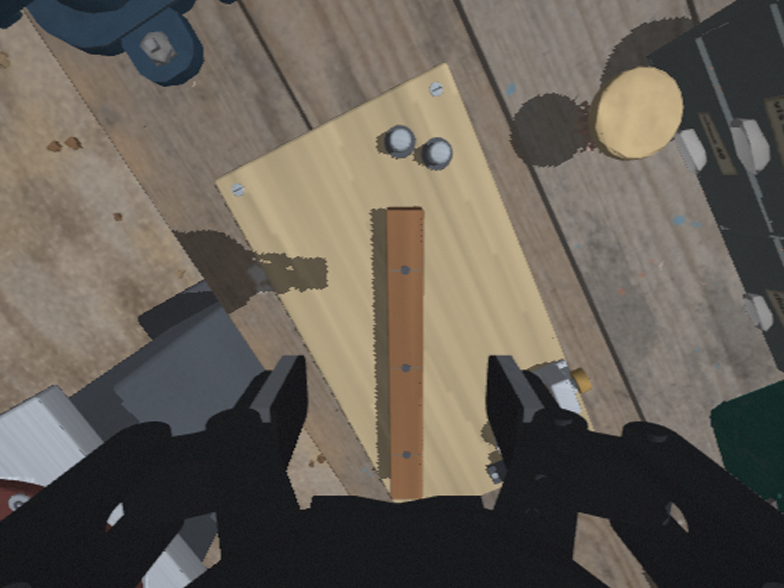

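In w2 the heel's top edge is at (387–423, 209), with dots at (405,270), (405.5,368) and (406.5,455). Pin tops are at (400,137) and (438,149), and board corners at (217,182) and (447,64).

```bash
python3 - <<'E'
from h import *
import pickle
from scipy.optimize import least_squares
c={n:cam(d,s) for n in("w1","w2") for s,d in [pickle.load(open(f'pics/{n}.pkl','rb'))]}
P=lambda *a:np.array(a)/1.4
for n,a,b in [("dotH",(406,160),(405,270)),("dotM",(407,271),(405.5,368)),("dotT",(407,369),(406.5,455)),("heelN",(386,91),(387,209)),("heelF",(425,91),(423,209)),("endpin",(401,8),(400,137)),("post",(443,23),(438,149)),("corner",(206,70),(217,182))]:
    print(n,tri([c["w1"],c["w2"]],[P(*a),P(*b)]).round(4))
obs=[("w1",(401,8),(45,143,38)),("w1",(443,21),(67,123,38)),("w1",(206,70),(-100,180,12)),("w1",(410,451),(-100,-180,12)),("w1",(610,368),(100,-180,12)),
("w2",(400,137),(45,143,38)),("w2",(438,149),(67,123,38)),("w2",(217,182),(-100,180,12)),("w2",(447,64),(100,180,12))]
def f(p): return np.concatenate([proj(c[n],jig(p[:2],p[2],m))-P(*u) for n,u,m in obs])
r=least_squares(f,[.4955,.0523,-.046]);print(r.x,r.fun.reshape(-1,2).round(1).tolist())
o,psi=r.x[:2],r.x[2];np.save('jig.npy',r.x)
bo=[("w1",(386,91),(-14,125)),("w1",(425,91),(14,125)),("w1",(391,417),(-14,-125)),("w1",(425,417),(14,-125)),("w2",(387,209),(-14,125)),("w2",(423,209),(14,125))]
def g(p): return np.concatenate([proj(c[n],jig(p[:2],p[2],(*m,42)))-P(*u) for n,u,m in bo])
b=least_squares(g,[.47,.04,-.49]);print("batten",b.x,b.fun.reshape(-1,2).round(1).tolist())
hl=jig(b.x[:2],b.x[2],(0,125));print("slant",b.x[2]-psi,"heel jig",tojig(o,psi,hl),"toe jig",tojig(o,psi,jig(b.x[:2],b.x[2],(0,-125))))
np.save('bat.npy',b.x)
for n,u,z in [("roller",(518,352),.032),("pad",(549,307),.028)]: print(n,tojig(o,psi,plane(c["w1"],P(*u),z)))
E
```

```text
dotH [0.5092 0.1102 0.0417]
dotM [0.4718 0.0392 0.0417]
dotT [ 0.4343 -0.0321  0.041 ]
heelN [0.5187 0.1565 0.0404]
heelF [0.542  0.1439 0.0404]
endpin [0.5509 0.1955 0.0418]
post [0.5713 0.1755 0.0387]
corner [0.411  0.236  0.0131]
[ 0.49881555  0.05455135 -0.05212158] [[0.4, 1.8], [0.9, 3.0], [-3.6, -1.7], [-1.0, 2.3], [4.5, 0.4], [0.5, 0.6], [1.9, 1.2], [-3.4, -1.7], [-0.1, -4.4]]
batten [ 0.4723056   0.03969321 -0.48359446] [[-0.5, -0.3], [1.0, -0.7], [0.0, 1.0], [-0.1, 0.8], [-1.1, 0.1], [0.7, -0.3]]
slant -0.4314728796417583 heel jig [26.57627202 97.32476789] toe jig [ -77.97601471 -129.76292297]
roller [  26.52492984 -118.8535997 ]
pad [ 63.49479426 -95.31131435]
```

```bash
python3 - <<'E'
from h import *
from bench import env, snapshot
b=np.load('bat.npy');s=env.get_state();g=jig(b[:2],b[2],(0,-30));print(g);rel(s,[*g,.041],b[2])
E
```

```text
[0.45835667 0.01313333]
shift [-0.1129  0.0075  0.2155] rz -0.014 or 3.1276
```

```bash
python3 drive.py '-0.04 0.0025 0.02 0 0 -0.014;-0.08 0.005 0.05 0 0 -0.014;-0.113 0.0075 0.08 0 0 -0.014;-0.113 0.0075 0.12 0 0 -0.014;-0.113 0.0075 0.16 0 0 -0.014;-0.113 0.0075 0.18 0 0 -0.014;-0.113 0.0075 0.2 0 0 -0.014;-0.113 0.0075 0.21 0 0 -0.014;-0.113 0.0075 0.2155 0 0 -0.014;-0.113 0.0075 0.2155 0 0 -0.014;-0.113 0.0075 0.2155 0 0 -0.014' 0.06
python3 drive.py '0 0 0 0 0 0;0 0 0 0 0 0;0 0 0 0 0 0;0 0 0 0 0 0;0 0 0 0 0 0' 0.02 40
```

```text
time_s: 3.35
tcp_pos: [0.4593, 0.0129, 0.0418]
tool_rot: [0.0, 0.856, 0.517, 0.0]
force: [0.0, 0.7, -0.1]
finger_gap: 0.0599
grasp_force: 0.0
time_s: 3.85
tcp_pos: [0.4593, 0.013, 0.0416]
tool_rot: [0.0, 0.856, 0.517, 0.0]
force: [-0.2, 0.0, 5.6]
finger_gap: 0.0275
grasp_force: 41.5
```

```bash
cat > st.py <<'E'
from h import *
from bench import env, snapshot
s=env.get_state();R=q2R(s["tool_rot"]);J=np.load('jig.npy')
c,sn=np.cos(J[2]),np.sin(J[2]);F=s["force"]
a=np.arctan2(R[1,1],R[0,1])-J[2]
print(round(s["time_s"],2),"tcp jig",tojig(J[:2],J[2],s["tcp_pos"]).round(1),"z",s["tcp_pos"][2].round(4),"tool y ang",a.round(3),"F tool",(R.T@F).round(1),"F jig",np.round([c*F[0]+sn*F[1],-sn*F[0]+c*F[1],F[2]],1),"T",s["torque"].round(2),"gap",round(s["finger_gap"],4))
E
python3 drive.py '0 0 -0.001 0 0 0;0.01 0 -0.001 0 0 0;0.02 0 -0.001 0 0 0;0.03 0 -0.001 0 0 0;0.036 0 -0.001 0 0 0;0.036 0.001 -0.001 0 0 0;0.036 0.001 -0.001 0 0 0'; python3 st.py; python3 drive.py '0 0.001 0 0 0 0;0 0.002 0 0 0 0;0 0.002 0 0 0 0'; python3 st.py
```

```text
time_s: 4.55
tcp_pos: [0.4764, 0.0448, 0.0416]
tool_rot: [-0.0, 0.856, 0.517, -0.0]
force: [-0.4, -0.1, -0.8]
finger_gap: 0.0275
grasp_force: 40.7
4.55 tcp jig [-21.9 -11. ] z 0.0416 tool y ang -0.431 F tool [-0.2 -0.3  0.8] F jig [-0.4 -0.1 -0.8] T [ 0.02  0.02 -0.  ] gap 0.0275
time_s: 4.85
tcp_pos: [0.4782, 0.0433, 0.0418]
tool_rot: [0.0, 0.856, 0.517, 0.0]
force: [-0.7, 0.1, -2.0]
finger_gap: 0.0271
grasp_force: 40.6
4.85 tcp jig [-20.  -12.3] z 0.0418 tool y ang -0.432 F tool [-0.3 -0.6  2. ] F jig [-0.7  0.  -2. ] T [-0.04  0.02  0.01] gap 0.0271
```

```bash
python3 drive.py '0 0.001 0 0 0 0;0 0.002 0 0 0 0;0 0.002 0 0 0 0'; python3 st.py;  python3 drive.py '0.001 0 0 0 0 0;0.002 0 0 0 0 0;0.002 0 0 0 0 0'; python3 st.py
```

```text
time_s: 5.15
tcp_pos: [0.4797, 0.0426, 0.0417]
tool_rot: [-0.0, 0.856, 0.517, -0.0]
force: [-0.6, -0.6, -1.0]
finger_gap: 0.0275
grasp_force: 40.6
5.15 tcp jig [-18.5 -12.9] z 0.0417 tool y ang -0.432 F tool [-0.8 -0.3  1. ] F jig [-0.6 -0.6 -1. ] T [0.03 0.22 0.19] gap 0.0275
time_s: 5.45
tcp_pos: [0.4804, 0.0445, 0.0416]
tool_rot: [-0.0, 0.856, 0.517, -0.0]
force: [-5.2, -2.0, -0.8]
finger_gap: 0.0273
grasp_force: 40.8
5.45 tcp jig [-17.9 -11. ] z 0.0416 tool y ang -0.432 F tool [-4.2 -3.7  0.8] F jig [-5.1 -2.3 -0.8] T [-0.29  0.88  0.47] gap 0.0273
```

```bash
python3 drive.py '0.001 0 0 0 0 0;0.001 0 0 0 0 0;0.001 0 0 0 0 0'; python3 st.py;  python3 drive.py '0.001 0 0 0 0 0;0.001 0 0 0 0 0;0.001 0 0 0 0 0'; python3 st.py; python3 shot.py w3
```

```text
time_s: 5.75
tcp_pos: [0.4808, 0.0454, 0.0416]
tool_rot: [-0.0, 0.856, 0.517, -0.0]
force: [-5.2, -2.2, 0.1]
finger_gap: 0.0276
grasp_force: 40.9
5.75 tcp jig [-17.5 -10.1] z 0.0416 tool y ang -0.431 F tool [-4.3 -3.6 -0.1] F jig [-5.1 -2.4  0.1] T [-0.33  0.97  0.47] gap 0.0276
time_s: 6.05
tcp_pos: [0.4812, 0.0464, 0.0416]
tool_rot: [-0.0, 0.856, 0.517, -0.0]
force: [-4.6, -0.9, 0.1]
finger_gap: 0.0268
grasp_force: 40.9
6.05 tcp jig [-17.1  -9. ] z 0.0416 tool y ang -0.431 F tool [-2.9 -3.6 -0.1] F jig [-4.5 -1.1  0.1] T [-0.23  1.    0.54] gap 0.0268
6.05 [0.48123947 0.04640599 0.04160771] [-0.18 -0.18 -0.57  1.18  0.    1.88] [-4.59521333 -0.90666512  0.13675633]
```

View pics/w3b.png

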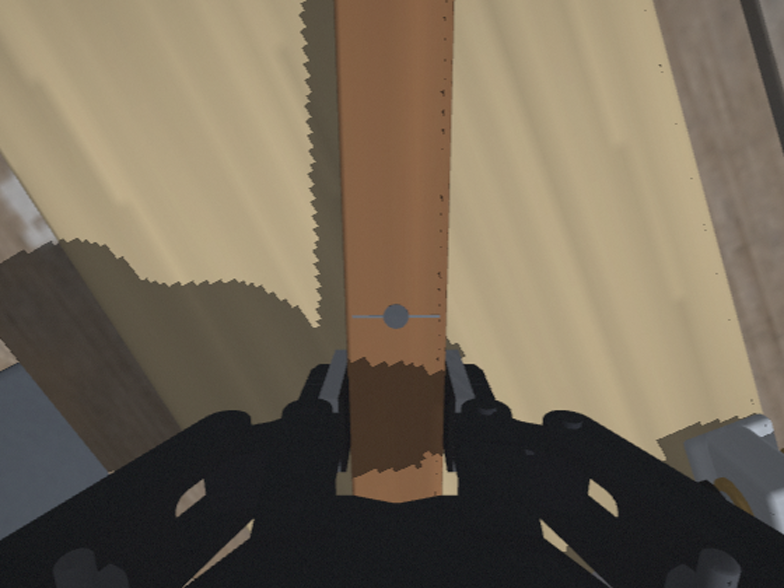

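The view shows the batten held in the grip, with its middle dot at (396,316). I'll work out the heel position from it.

```bash
cat > heel.py <<'E'
from h import *
import pickle,sys
s,d=pickle.load(open(f'pics/{sys.argv[1]}.pkl','rb'));J=np.load('jig.npy');R=q2R(s["tool_rot"])
m=plane(cam(d,s),np.array([float(sys.argv[2]),float(sys.argv[3])])/1.4,.042)
p=R.T@(m-s["tcp_pos"]);print("mid in tool",p.round(4))
h=s["tcp_pos"]+R@[p[0]+.125,0,0];print("heel jig",tojig(J[:2],J[2],h))
E
python3 heel.py w3 396 316; python3 drive.py '0.001 0 0 0 0 0;0.001 0 0 0 0 0;0.001 0 0 0 0 0'; python3 st.py;  python3 drive.py '0.001 0 0 0 0 0;0.001 0 0 0 0 0;0.001 0 0 0 0 0'; python3 st.py
```

```text
mid in tool [ 0.0292 -0.0004 -0.0004]
heel jig [ 47.34209849 131.05910557]
time_s: 6.4
tcp_pos: [0.4816, 0.0471, 0.0416]
tool_rot: [-0.0, 0.856, 0.517, -0.001]
force: [-7.0, -2.9, 1.6]
finger_gap: 0.0274
grasp_force: 41.1
6.4 tcp jig [-16.8  -8.3] z 0.0416 tool y ang -0.431 F tool [-5.9 -4.8 -1.6] F jig [-6.8 -3.3  1.6] T [-0.37  1.15  0.57] gap 0.0274
time_s: 6.7
tcp_pos: [0.4817, 0.0473, 0.0416]
tool_rot: [0.0, 0.856, 0.517, -0.002]
force: [-9.4, -6.7, 2.3]
finger_gap: 0.0273
grasp_force: 41.4
6.7 tcp jig [-16.7  -8.2] z 0.0416 tool y ang -0.432 F tool [-10.3  -5.2  -2.3] F jig [-9.1 -7.2  2.3] T [-1.34  1.65  0.61] gap 0.0273
```

```bash
cat > swing.py <<'E'
from h import *
E=np.array([45,143.]);P=np.array([67,123.])
def G(a,L=154):
    u=np.array([np.sin(a),np.cos(a)]);n=np.array([np.cos(a),-np.sin(a)])
    H=u*(E@u-8)+n*(P@n-22);return H-L*u,H
def table(a0,aa):
    u=np.array([np.sin(a0),np.cos(a0)]);n=np.array([np.cos(a0),-np.sin(a0)])
    for a in aa:
        g,H=G(a);d=g-G(a0)[0];print(round(a,3),"dx %.4f dy %.4f rz %.3f"%(d@u/1000,d@n/1000,a-a0),"H",H.round(1))
E
python3 -c "
from swing import *
table(.431,[.40,.36,.32,.28,.24,.2]);print(G(.431))"
```

```text
0.4 dx 0.0003 dy 0.0047 rz -0.031 H [ 47.5 133.3]
0.36 dx 0.0008 dy 0.0108 rz -0.071 H [ 47.5 133.5]
0.32 dx 0.0016 dy 0.0167 rz -0.111 H [ 47.4 133.8]
0.28 dx 0.0025 dy 0.0226 rz -0.151 H [ 47.3 134. ]
0.24 dx 0.0037 dy 0.0285 rz -0.191 H [ 47.1 134.2]
0.2 dx 0.0051 dy 0.0342 rz -0.231 H [ 46.9 134.5]
(array([-16.91676951,  -6.83509479]), array([ 47.42128267, 133.08136257]))
```

```bash
python3 drive.py '0.0003 0.0047 0 0 0 -0.031;0.0008 0.0108 0 0 0 -0.071;0.0016 0.0167 0 0 0 -0.111;0.0025 0.0226 0 0 0 -0.151;0.0037 0.0285 0 0 0 -0.191;0.0051 0.0342 0 0 0 -0.231;0.0051 0.0342 0 0 0 -0.231'; python3 st.py; python3 -c "
from swing import *
table(.2,[.17,.14,.11,.08,.06,.04,.02,0,-.02,-.03])"
```

```text
time_s: 7.4
tcp_pos: [0.5151, 0.0359, 0.0416]
tool_rot: [0.0, 0.79, 0.613, -0.001]
force: [-6.0, -5.9, 2.9]
finger_gap: 0.0272
grasp_force: 41.5
7.4 tcp jig [ 17.2 -17.8] z 0.0416 tool y ang -0.199 F tool [-7.2 -4.4 -2.9] F jig [-5.7 -6.2  2.9] T [-1.16  1.19  0.94] gap 0.0272
0.17 dx 0.0002 dy 0.0044 rz -0.030 H [ 46.7 134.6]
0.14 dx 0.0004 dy 0.0088 rz -0.060 H [ 46.4 134.7]
0.11 dx 0.0008 dy 0.0131 rz -0.090 H [ 46.2 134.8]
0.08 dx 0.0013 dy 0.0174 rz -0.120 H [ 45.9 134.9]
0.06 dx 0.0017 dy 0.0202 rz -0.140 H [ 45.7 134.9]
0.04 dx 0.0022 dy 0.0230 rz -0.160 H [ 45.5 135. ]
0.02 dx 0.0027 dy 0.0259 rz -0.180 H [ 45.2 135. ]
0 dx 0.0032 dy 0.0286 rz -0.200 H [ 45. 135.]
-0.02 dx 0.0038 dy 0.0314 rz -0.220 H [ 44.8 135. ]
-0.03 dx 0.0041 dy 0.0328 rz -0.230 H [ 44.6 135. ]
```

```bash
python3 drive.py '0.0002 0.0044 -0.0005 0 0 -0.03;0.0004 0.0088 -0.0005 0 0 -0.06;0.0006 0.011 -0.0005 0 0 -0.075;0.0008 0.0131 -0.0005 0 0 -0.09;0.0008 0.0131 -0.0005 0 0 -0.09'; python3 st.py; python3 -c "
from swing import *
table(.11,[.095,.08,.06,.04,.02,0,-.02,-.03])"
```

```text
time_s: 7.9
tcp_pos: [0.5276, 0.0336, 0.0418]
tool_rot: [-0.0, 0.762, 0.647, -0.001]
force: [-5.6, -5.0, -0.3]
finger_gap: 0.0275
grasp_force: 41.0
7.9 tcp jig [ 29.8 -19.4] z 0.0418 tool y ang -0.11 F tool [-5.9 -4.7  0.4] F jig [-5.4 -5.3 -0.3] T [-0.98  1.19  0.73] gap 0.0275
0.095 dx 0.0000 dy 0.0022 rz -0.015 H [ 46.  134.9]
0.08 dx 0.0001 dy 0.0043 rz -0.030 H [ 45.9 134.9]
0.06 dx 0.0003 dy 0.0072 rz -0.050 H [ 45.7 134.9]
0.04 dx 0.0005 dy 0.0100 rz -0.070 H [ 45.5 135. ]
0.02 dx 0.0007 dy 0.0129 rz -0.090 H [ 45.2 135. ]
0 dx 0.0010 dy 0.0157 rz -0.110 H [ 45. 135.]
-0.02 dx 0.0013 dy 0.0185 rz -0.130 H [ 44.8 135. ]
-0.03 dx 0.0015 dy 0.0199 rz -0.140 H [ 44.6 135. ]
```

```bash
python3 drive.py '0 0.0022 0 0 0 -0.015;0.0001 0.0043 0 0 0 -0.03;0.0001 0.0043 0 0 0 -0.03'; python3 st.py;python3 drive.py '0.0001 0.0014 0 0 0 -0.01;0.0002 0.0029 0 0 0 -0.02;0.0002 0.0029 0 0 0 -0.02'; python3 st.py; 
```

```text
time_s: 8.2
tcp_pos: [0.5318, 0.033, 0.0418]
tool_rot: [-0.0, 0.752, 0.659, -0.001]
force: [-5.5, -4.9, -0.9]
finger_gap: 0.0269
grasp_force: 40.9
8.2 tcp jig [ 34.1 -19.8] z 0.0418 tool y ang -0.08 F tool [-5.6 -4.8  0.9] F jig [-5.2 -5.2 -0.9] T [-0.97  1.15  0.69] gap 0.0269
time_s: 8.5
tcp_pos: [0.5346, 0.0328, 0.0418]
tool_rot: [-0.0, 0.746, 0.666, -0.001]
force: [-7.0, -5.5, -0.8]
finger_gap: 0.027
grasp_force: 41.0
8.5 tcp jig [ 36.9 -19.9] z 0.0418 tool y ang -0.06 F tool [-6.2 -6.3  0.9] F jig [-6.7 -5.8 -0.8] T [-1.04  1.27  0.7 ] gap 0.027
```

```bash
python3 shot.py w4
```

```text
8.5 [0.53462635 0.03275952 0.0418288 ] [-0.18 -0.01 -0.41  1.17 -0.    1.5 ] [-6.95012607 -5.47947104 -0.84854585]
```

View pics/w4b.png

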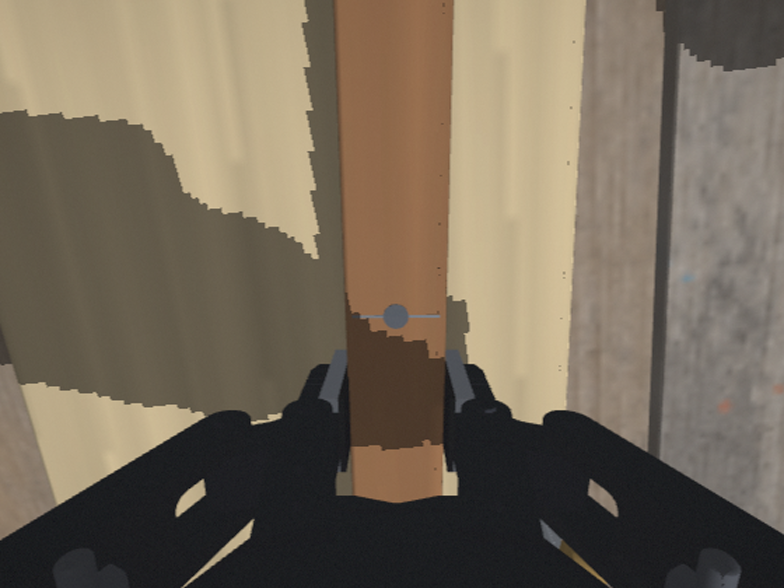

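The view shows the batten still square in the grip, with the dot unchanged at (396,316). I'll go on in small steps.

```bash
python3 drive.py '0.0001 0.0014 0 0 0 -0.01;0.0002 0.0029 0 0 0 -0.02;0.0002 0.0029 0 0 0 -0.02'; python3 st.py;python3 drive.py '0.0001 0.0014 0 0 0 -0.01;0.0002 0.0014 0 0 0 -0.01'; python3 st.py;  python3 drive.py '0.0001 0.0014 0 0 0 -0.01;0.0002 0.0014 0 0 0 -0.01'; python3 st.py
```

```text
time_s: 8.85
tcp_pos: [0.5375, 0.0325, 0.0418]
tool_rot: [-0.0, 0.739, 0.674, -0.001]
force: [-5.8, -5.4, -0.4]
finger_gap: 0.0273
grasp_force: 41.0
8.85 tcp jig [ 39.8 -20. ] z 0.0418 tool y ang -0.04 F tool [-6.  -5.3  0.5] F jig [-5.5 -5.7 -0.4] T [-1.18  1.35  0.74] gap 0.0273
time_s: 9.05
tcp_pos: [0.5389, 0.0324, 0.0418]
tool_rot: [-0.0, 0.736, 0.677, -0.001]
force: [-6.8, -8.5, -0.7]
finger_gap: 0.0273
grasp_force: 41.0
9.05 tcp jig [ 41.2 -20. ] z 0.0418 tool y ang -0.031 F tool [-9.  -6.1  0.7] F jig [-6.3 -8.8 -0.7] T [-1.46  1.32  0.71] gap 0.0273
time_s: 9.25
tcp_pos: [0.5404, 0.0323, 0.0419]
tool_rot: [0.0, 0.732, 0.681, -0.001]
force: [-5.6, -8.6, -0.3]
finger_gap: 0.0272
grasp_force: 41.1
9.25 tcp jig [ 42.7 -20. ] z 0.0419 tool y ang -0.021 F tool [-9.  -5.   0.4] F jig [-5.2 -8.9 -0.3] T [-1.6   1.25  0.82] gap 0.0272
```

```bash
python3 drive.py '-0.001 0.0007 0 0 0 -0.005;-0.001 0.0014 0 0 0 -0.01'; python3 st.py;python3 drive.py '0 0.0014 0 0 0 -0.01;0.000 0.0014 0 0 0 -0.01'; python3 st.py;  python3 drive.py '0.000 0.0007 0 0 0 -0.005;0.000 0.0007 0 0 0 -0.005'; python3 st.py
```

```text
time_s: 9.45
tcp_pos: [0.5419, 0.0321, 0.0419]
tool_rot: [-0.0, 0.729, 0.685, -0.001]
force: [-4.5, -2.7, -2.4]
finger_gap: 0.0274
grasp_force: 41.0
9.45 tcp jig [ 44.2 -20.2] z 0.0419 tool y ang -0.01 F tool [-3.  -4.3  2.4] F jig [-4.3 -2.9 -2.4] T [-0.62  0.88  0.75] gap 0.0274
time_s: 9.65
tcp_pos: [0.5435, 0.032, 0.0419]
tool_rot: [-0.0, 0.725, 0.688, -0.0]
force: [-3.7, -3.3, -2.9]
finger_gap: 0.0272
grasp_force: 41.1
9.65 tcp jig [ 45.8 -20.2] z 0.0419 tool y ang -0.0 F tool [-3.5 -3.6  2.9] F jig [-3.6 -3.5 -2.9] T [-0.73  0.77  0.91] gap 0.0272
time_s: 9.85
tcp_pos: [0.5437, 0.032, 0.0419]
tool_rot: [-0.001, 0.724, 0.69, -0.001]
force: [-5.7, -2.6, -1.2]
finger_gap: 0.0275
grasp_force: 41.0
9.85 tcp jig [ 46.  -20.2] z 0.0419 tool y ang 0.004 F tool [-2.9 -5.6  1.2] F jig [-5.6 -2.9 -1.2] T [-0.74  1.29  0.68] gap 0.0275
```

```bash
python3 drive.py '0 0 0 0 0 0;0 0 0 0 0 0;0 0 0 0 0 0' 0.05; python3 drive.py '0 0 -0.02 0 0 0;0 0 -0.06 0 0 0;0 0 -0.1 0 0 0;0 0 -0.14 0 0 0;0 0 -0.17 0 0 0;0 0 -0.17 0 0 0;0 0 -0.17 0 0 0' 0.05; python3 st.py; python3 shot.py w5
```

```text
time_s: 10.15
tcp_pos: [0.5453, 0.0321, 0.0429]
tool_rot: [0.001, 0.724, 0.69, 0.001]
force: [0.9, 1.3, 0.8]
finger_gap: 0.0498
grasp_force: 0.0
time_s: 10.85
tcp_pos: [0.5452, 0.0321, 0.213]
tool_rot: [0.001, 0.724, 0.69, 0.001]
force: [-0.0, -0.2, 0.0]
finger_gap: 0.0502
grasp_force: 0.0
10.85 tcp jig [ 47.5 -20. ] z 0.213 tool y ang 0.004 F tool [-0.2 -0.  -0. ] F jig [-0.  -0.2  0. ] T [-0.06  0.02 -0.01] gap 0.0502
10.85 [0.54523435 0.03207857 0.21304271] [-0.18 -0.07 -0.15  1.48  0.    1.44] [-0.01524788 -0.164643    0.02952016]
```

View pics/w5b.png

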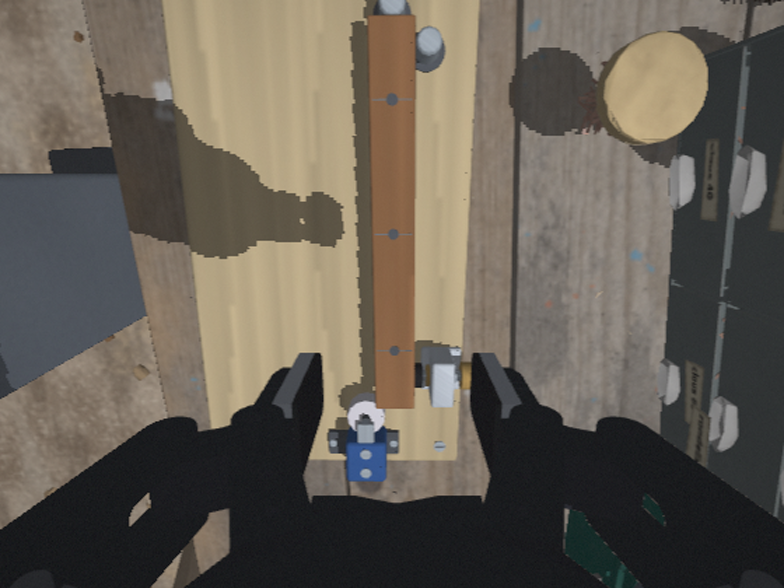

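The view shows the batten home: heel between the pins, pad touching at (417,375), and roller at the near toe corner at (366,415). Next I'll close the fingers and press on the near side opposite the pad.

```bash
python3 drive.py '-0.03 -0.02 0 0 0 0;-0.06 -0.0425 0.02 0 0 0;-0.068 -0.0425 0.06 0 0 0;-0.068 -0.0425 0.1 0 0 0;-0.068 -0.0425 0.1 0 0 0' 0.0 20; python3 drive.py '0 0 0.03 0 0 0;0 0 0.05 0 0 0;0 0 0.06 0 0 0;0 0 0.067 0 0 0;0 0 0.067 0 0 0;0 0 0.067 0 0 0'; python3 st.py; python3 shot.py w6
```

```text
time_s: 11.4
tcp_pos: [0.4945, -0.0327, 0.1058]
tool_rot: [-0.005, 0.724, 0.69, -0.002]
force: [-0.0, 1.5, 0.4]
finger_gap: 0.0
grasp_force: 0.0
time_s: 12.0
tcp_pos: [0.4995, -0.0339, 0.0464]
tool_rot: [0.001, 0.724, 0.69, 0.0]
force: [-0.5, 0.7, -0.5]
finger_gap: 0.0002
grasp_force: 0.0
12.0 tcp jig [  5.2 -88.3] z 0.0464 tool y ang 0.004 F tool [ 0.7 -0.6  0.5] F jig [-0.6  0.7 -0.5] T [ 0.   -0.01  0.  ] gap 0.0002
12.0 [ 0.4994533  -0.03392988  0.04638117] [-0.33 -0.13 -0.52  1.18  0.    1.29] [-0.54392705  0.74047384 -0.46183045]
```

View pics/w6b.png

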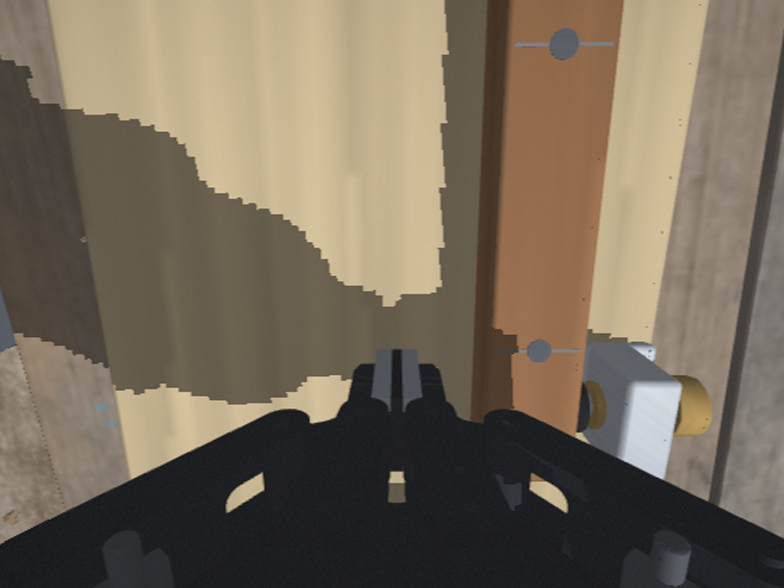

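The view shows the closed fingers at (397,365), clear of the batten's near face at about x=475, and the pad at (585,405). I'll approach now.

```bash
python3 drive.py '0 0.004 0 0 0 0;0 0.008 0 0 0 0;0 0.01 0 0 0 0;0 0.01 0 0 0 0'; python3 st.py; python3 drive.py '0 0.001 0 0 0 0;0 0.002 0 0 0 0;0 0.002 0 0 0 0'; python3 st.py
```

```text
time_s: 12.45
tcp_pos: [0.5092, -0.0344, 0.0454]
tool_rot: [0.0, 0.724, 0.69, 0.0]
force: [0.7, 0.1, -0.0]
finger_gap: 0.0003
grasp_force: 0.0
12.45 tcp jig [ 15.  -88.2] z 0.0454 tool y ang 0.004 F tool [0.1 0.7 0. ] F jig [ 0.7  0.1 -0. ] T [0.02 0.01 0.02] gap 0.0003
time_s: 12.75
tcp_pos: [0.5109, -0.0344, 0.0453]
tool_rot: [-0.0, 0.724, 0.69, 0.0]
force: [0.1, 0.0, -0.8]
finger_gap: 0.0002
grasp_force: 0.0
12.75 tcp jig [ 16.7 -88.2] z 0.0453 tool y ang 0.004 F tool [0.  0.1 0.8] F jig [ 0.1  0.  -0.8] T [-0.02  0.02 -0.  ] gap 0.0002
```

```bash
python3 drive.py '0 0.001 0 0 0 0;0 0.0015 0 0 0 0;0 0.0015 0 0 0 0'; python3 st.py; python3 drive.py '0 0.0005 0 0 0 0;0 0.001 0 0 0 0;0 0.001 0 0 0 0'; python3 st.py
```

```text
time_s: 13.05
tcp_pos: [0.5124, -0.0345, 0.0453]
tool_rot: [0.0, 0.724, 0.69, 0.0]
force: [0.3, -0.5, -0.5]
finger_gap: -0.0002
grasp_force: 0.0
13.05 tcp jig [ 18.2 -88.2] z 0.0453 tool y ang 0.004 F tool [-0.5  0.3  0.5] F jig [ 0.3 -0.5 -0.5] T [ 0.05 -0.01  0.02] gap -0.0002
time_s: 13.35
tcp_pos: [0.5132, -0.0345, 0.0453]
tool_rot: [-0.0, 0.724, 0.69, -0.0]
force: [-0.9, 0.4, 0.7]
finger_gap: -0.0003
grasp_force: 0.7
13.35 tcp jig [ 19.  -88.2] z 0.0453 tool y ang 0.004 F tool [ 0.4 -1.  -0.7] F jig [-1.   0.4  0.7] T [-0.    0.33  0.02] gap -0.0003
```

```bash
python3 drive.py '0 0.0005 0 0 0 0;0 0.001 0 0 0 0;0 0.001 0 0 0 0'; python3 st.py; python3 drive.py '0 0.0005 0 0 0 0;0 0.0005 0 0 0 0;0 0.0005 0 0 0 0'; python3 st.py
```

```text
time_s: 13.65
tcp_pos: [0.5133, -0.0345, 0.0452]
tool_rot: [-0.001, 0.724, 0.69, -0.001]
force: [-7.2, -0.2, 4.5]
finger_gap: 0.0001
grasp_force: 3.8
13.65 tcp jig [ 19.1 -88.2] z 0.0452 tool y ang 0.004 F tool [-0.6 -7.2 -4.5] F jig [-7.2 -0.6  4.5] T [-0.06  1.39 -0.03] gap 0.0001
time_s: 13.95
tcp_pos: [0.5134, -0.0345, 0.0451]
tool_rot: [-0.001, 0.724, 0.69, -0.001]
force: [-9.5, -0.7, 6.7]
finger_gap: 0.0004
grasp_force: 5.1
13.95 tcp jig [ 19.2 -88.2] z 0.0451 tool y ang 0.004 F tool [-1.2 -9.5 -6.7] F jig [-9.5 -1.2  6.7] T [-0.13  1.87 -0.01] gap 0.0004
```

```bash
python3 drive.py '0 0 -0.0005 0 0 0;0 0 -0.0008 0 0 0;0 0 -0.0008 0 0 0'; python3 st.py; python3 drive.py '0 0.0003 -0.0002 0 0 0;0 0.0005 -0.0003 0 0 0;0 0.0005 -0.0003 0 0 0'; python3 st.py
```

```text
time_s: 14.25
tcp_pos: [0.5134, -0.0344, 0.0454]
tool_rot: [-0.001, 0.724, 0.69, -0.001]
force: [-7.6, -0.7, 2.1]
finger_gap: -0.0002
grasp_force: 3.5
14.25 tcp jig [ 19.2 -88.1] z 0.0454 tool y ang 0.004 F tool [-1.  -7.6 -2.1] F jig [-7.6 -1.1  2.1] T [-0.18  1.35 -0.02] gap -0.0002
time_s: 14.55
tcp_pos: [0.5134, -0.0344, 0.0454]
tool_rot: [-0.002, 0.724, 0.69, -0.001]
force: [-8.0, -0.1, 0.9]
finger_gap: -0.0005
grasp_force: 4.2
14.55 tcp jig [ 19.2 -88.1] z 0.0454 tool y ang 0.004 F tool [-0.5 -8.  -0.8] F jig [-8.  -0.5  0.9] T [-0.25  1.7   0.01] gap -0.0005
```

```bash
python3 drive.py '0 0.0004 -0.0002 0 0 0;0 0.0008 -0.0004 0 0 0;0 0.0008 -0.0004 0 0 0;0 0.0008 -0.0004 0 0 0;0 0.0008 -0.0004 0 0 0'; python3 st.py
```

```text
time_s: 15.05
tcp_pos: [0.5135, -0.0344, 0.0455]
tool_rot: [-0.002, 0.724, 0.69, -0.002]
force: [-11.7, -2.4, 0.9]
finger_gap: 0.0
grasp_force: 5.6
15.05 tcp jig [ 19.3 -88.1] z 0.0455 tool y ang 0.004 F tool [ -2.9 -11.6  -0.8] F jig [-11.6  -3.    0.9] T [-0.36  2.13  0.01] gap 0.0
```

```bash
python3 drive.py '0 0.0003 -0.0001 0 0 0;0 0.0003 -0.0001 0 0 0;0 0.0003 -0.0001 0 0 0;0 0.0003 -0.0001 0 0 0'; python3 st.py; python3 drive.py '0 -0.001 0.0005 0 0 0;0 -0.003 0.0005 0 0 0;0 -0.007 0 0 0 0;0 -0.012 0 0 0 0;0 -0.015 -0.01 0 0 0;0 -0.015 -0.05 0 0 0;0 -0.015 -0.1 0 0 0;0.04 -0.015 -0.14 0 0 0;0.06 -0.015 -0.16 0 0 0;0.06 -0.015 -0.16 0 0 0;0.06 -0.015 -0.16 0 0 0;0.06 -0.015 -0.16 0 0 0'; python3 st.py; python3 shot.py w7
```

```text
time_s: 15.45
tcp_pos: [0.5135, -0.0344, 0.0455]
tool_rot: [-0.002, 0.724, 0.69, -0.002]
force: [-12.6, -1.6, 1.5]
finger_gap: 0.0002
grasp_force: 6.2
15.45 tcp jig [ 19.3 -88.1] z 0.0455 tool y ang 0.004 F tool [ -2.2 -12.5  -1.4] F jig [-12.5  -2.2   1.5] T [-0.34  2.43  0.02] gap 0.0002
time_s: 16.65
tcp_pos: [0.5038, 0.0257, 0.2062]
tool_rot: [-0.0, 0.724, 0.69, -0.0]
force: [-0.2, -0.4, -0.2]
finger_gap: 0.0
grasp_force: 0.0
16.65 tcp jig [  6.5 -28.6] z 0.2062 tool y ang 0.004 F tool [-0.4 -0.2  0.2] F jig [-0.2 -0.4 -0.2] T [-0.02  0.05 -0.01] gap 0.0
16.65 [0.50382924 0.02565546 0.20622725] [-0.21 -0.19 -0.28  1.48 -0.    1.41] [-0.18065311 -0.35058845 -0.21534498]
```

View pics/w7b.png

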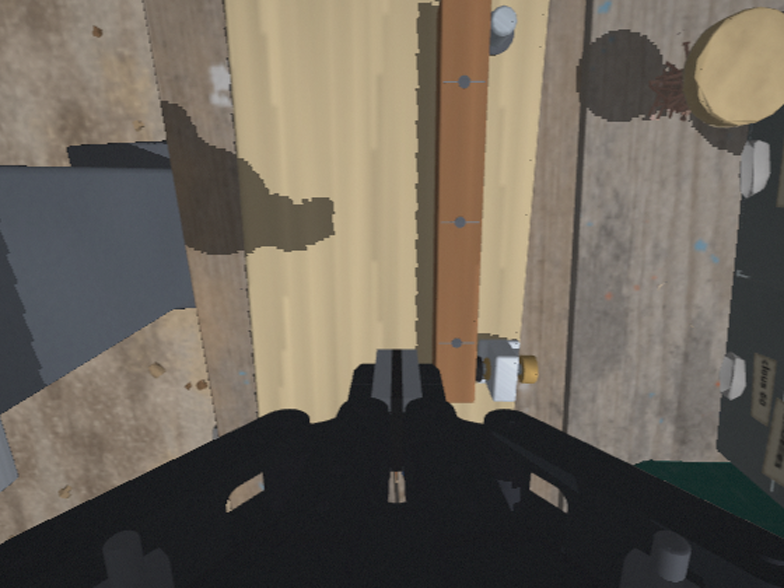

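The batten is on the pad at (480,370) and against the post at (497,40), and the gripper is clear. Handing in.

```bash
python3 -c "
from bench import env, snapshot
print(env.job_done())"
```

```text
the job is handed in; nothing more can be done
None
```

I handed the job in at about 17 s: the heel went into the pin corner while still slanted, and the toe swung past the roller and was pressed on the pad at about 12.5 N plus the catch's own force. The last picture shows the batten on the pad with the gripper clear; no verdict came back.

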